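Clear a mis-fed cartridge from the carousel and hold the belt tensioner back

TASK

The sample carousel is ready for its new drive belt: first lift the cartridge that lies tipped over on the freely turning platter and set it down (do not drop it) in the orange reject tray, leaving the two standing cartridges upright on the platter and not knocking over or shoving the specimen cup and the label roll. Then push the red thumb tab of the sprung belt tensioner arm back, away from its rest stop, past the click of its ratchet and clearly beyond where the pawl would catch it, and finish while holding it there by the tab with the fingers, so that no load is on the pawl and a colleague can slip the belt on: the program ends with the arm still held, not let go.

Things in the scene. Friction and masses are not known exactly. Their poses are not given: they have to be found in the camera images.
- carousel: round sample carousel, fixed to the bench: white drum under a flat dark grey platter, 200 mm across, that turns freely about the upright axis at its slightest touch. Origin on the axis at bench height; the platter's top lies 42 mm above it, with a hub 26 mm across and 4 mm high in the middle
- tipped_cartridge: white plastic test cartridge with a closed blue lid (fixed shut), 32 to 33 mm (its x) by 36 mm (its y) by 56 mm (its z), about 30 g, lying on its side on the platter so that its y axis is upright and its x axis level; its middle is about 58 mm from the carousel's axis. Origin at the centre of its bottom end, z runs along its length to the lid. Grasp it across x (32 mm)
- tipped_mid (a point): the middle of the tipped cartridge (28 mm along its z from its bottom end), 18 mm above the platter at the start
- standing_cartridge_1: same kind of cartridge, 36 x 36 x 56 mm, standing upright on the platter; origin at the centre of its underside; must stay standing there
- standing_cartridge_2: as standing_cartridge_1; each stands about 58 mm from the axis, some 120 degrees round from the tipped one
- reject_tray: open orange tray fixed to the bench, 130 mm (its x) by 110 mm (its y), 30 mm high, walls and floor 4 mm. Origin at the centre of its underside
- tensioner: belt tensioner fixed to the bench: blue base plate 130 mm (its x) by 190 mm (its y), 10 mm thick. Origin at the centre of the underside. A sprung metal arm swings level over it about an upright pivot; a brass ratchet pawl stands on the plate's +y side
- tensioner_pivot (a point): point on the arm's upright pivot axis, 41 mm above the bench. The thumb tab is 120 mm from this axis
- tensioner_arm: level metal arm with an upright red thumb tab at its free end. Origin on the pivot axis, 14 mm above the bench; x runs along the arm to the tab (120 mm), y is the way to push. Tab: 36 mm along x, 8 mm thick in y, top 71 mm above the bench. Arm and black-flanged roller (28 mm across, 78 mm from the pivot) stay below 43 mm. Push the tab on its -y face or pinch it across its 8 mm
- tab_mid (a point): middle of the upper part of the thumb tab, 55 mm above the bench
- tension_angle (a joint): angle of the tensioner arm, rad: 0 at rest on its stop, growing as the tab is pushed back (anticlockwise seen from above, towards the arm's y axis), 0.66 at the hard end stop. Spring force at the tab: about 4 N at 0, 10 N at the end, up to 2 N more just before the click. The pawl clicks in at about 0.46 and would catch the arm at about 0.44; hold it beyond 0.50
- pawl (a joint): lift of the brass ratchet pawl, m: 0 when dropped in, up to about 0.006 while the arm's tooth passes under it
- specimen_cup: bystander: clear specimen cup with red cap, 56 mm across, 54 mm high, loose; origin at the centre of its underside
- label_roll: bystander: white roll of labels, 68 mm across, 40 mm high, loose; origin at the centre of its underside
Mind the look-alikes: they are no part of the job. Leave any brown look-alike of the standing_cartridge_1 alone. What is shaped like the standing_cartridge_2 but pink is not meant.

How it is judged:
On the way, in this order (a step that is already met when the one before it is completed fails the run):
1. the tipped cartridge is held in the fingers clear of the platter (z of tipped_mid in the frame of carousel above 0.08 m and contact force between the fingers and tipped_cartridge above 0.5 N), for 0.1 s.
2. the cartridge lies at rest in the reject tray, let go, while the tensioner arm is still at its rest stop (x of tipped_mid in the frame of reject_tray between -0.05 and 0.05 m and y of tipped_mid in the frame of reject_tray between -0.04 and 0.04 m and z of tipped_mid in the frame of reject_tray below 0.04 m and linear speed of tipped_cartridge below 0.03 m/s and contact force between the fingers and tipped_cartridge below 0.1 N and value of joint tension_angle below 0.15 rad), for 0.2 s.
At the end, for the whole second after the job is handed in: fingers press the thumb tab (over 2 N), arm beyond 0.50 rad, pawl dropped in (lift under 1.5 mm); tipped cartridge at rest, released, in the tray (middle within 50 mm in x, 40 mm in y of its centre, under 40 mm up); the other two upright within 0.2 rad on the platter (value of joint tension_angle above 0.5 rad and value of joint pawl below 0.0015 m and contact force between the fingers and tensioner_arm above 2 N and x of tipped_mid in the frame of reject_tray between -0.05 and 0.05 m and y of tipped_mid in the frame of reject_tray between -0.04 and 0.04 m and z of tipped_mid in the frame of reject_tray below 0.04 m and linear speed of tipped_cartridge below 0.03 m/s and contact force between the fingers and tipped_cartridge below 0.1 N and angle between each of standing_cartridge_1, standing_cartridge_2's own z axis and vertical below 0.2 rad and horizontal distance between each of standing_cartridge_1, standing_cartridge_2 and carousel below 0.1 m and z of each of standing_cartridge_1, standing_cartridge_2 in the frame of carousel above 0.035 m); the arm keeps its last pose, push and grip.
It fails at once if a standing cartridge is knocked over (angle between any of standing_cartridge_1, standing_cartridge_2's own z axis and vertical above 0.6 rad).
It fails at once if the cartridge is dropped (faster than 1.2 m/s) (linear speed of tipped_cartridge above 1.2 m/s).
It fails at once if the specimen cup or the label roll is shoved 30 mm or knocked over (distance of any of specimen_cup, label_roll from where it was at the start of the episode above 0.03 m or angle between any of specimen_cup, label_roll's own z axis and vertical above 0.6 rad).
It also fails if it takes over 50 s, if anything falls off the work surface, if the arm or the gripper's body presses on something with over 40 N, if the wrist force passes 120 N, or if a joint passes its speed limit or range.

ROBOT

A 6-joint arm with a two-finger parallel gripper is mounted at the origin on a cart in front of the work surface, level with it; the furniture and walls round the work are solid. World frame = base frame: x ahead of the robot, y to its left, z up, the work surface at z = 0. Lengths are in m, angles in rad, forces in N, time in s.
With the tool pointing down it reaches from about 0.325 to 0.775 m from the base axis. Payload 5.5 kg.
Tool frame: the origin (TCP) lies between the finger pads; the fingertips stand 8 mm ahead of it and the grasp point (between the pads) lies 11 mm behind it (tcp_to_tips is the distance from the TCP to the fingertips, in m); z points along the fingers, y is the direction in which the jaws open and shut (so a half turn about z gives the same grasp; the last joint's range is limited). The gripper opens to 88 mm and grips with 3 to 60 N. Pads are 20 mm wide; open, the fingers measure 115 mm over their backs; the gripper's body (75 mm by 178 mm) begins 61 mm behind the grasp point.
Start: joints at [1.062, 0.091, 1.231, -0, 1.82, -0.057], TCP at [0.262, 0.54, 0.231] pointing down, gripper open.
Joint ranges: [-2.87, 2.87], [-0.86, 2.18], [0.17, 2.46], [-1.51, 4.65], [0.06, 2.69], [-2.65, 2.65]. Speed limits (rad/s): [2.57, 2.57, 3.01, 3.14, 3.14, 3.14].

INTERFACE

Orientations are given as a unit quaternion [w, x, y, z].
In Python, from bench import * gives the robot as it stands. Calls block until the motion is done:
- move_to(position, orientation): joint-space move of the TCP to a pose.
- move_l(position, speed=0.15, orientation=None): straight line of the TCP; orientation=None keeps the orientation; speed is the mean speed in m/s.
- movej(angles): joint-space move.
- gripper_open() and close(): open the fingers fully, or close them until they stop; the grip force is fixed at half the most.
- hold(seconds).
- inverse_kinematics(position, orientation): joint angles nearest the present ones, or None.
- state(): the state.
- get_image(name): name is "scene" or "top" or "wrist"; returns a dict with "frame" (384x512x3 uint8, blue, green, red), "depth" (384x512 float32, m along the optical axis (not along the pixel's ray), 0 where there is no reading), "camera_matrix" (3x3 intrinsics, pixels), "view" (4x4, takes a point from world to camera coordinates). Camera axes: x right, y up, looking along -z (the intrinsics and any distortion apply to the point x, -y, -z); pixel columns grow to the right and rows downward; lengths in m; the calibration is good to about 2 mm. The wrist camera is an equidistant fisheye: a pixel r from the principal point sees the ray r / f radians off the axis. A picture is of the moment at which its call begins.
A pose or a line that the arm cannot do raises IKError and nothing moves.
- job_done(): hands the job in, once; it reports no verdict.
The state is a dict: "time": time; "joint_pos": joint angles; "dq": joint speeds; "joint_torque": joint torques, N m; "ee_pos": TCP position; "ee_rot": TCP orientation; "ft_force": force on the tool from outside, world axes, zero at the start; "moment": the same for the moment, N m; "finger_gap": finger opening in m.
Only numpy, scipy, OpenCV 4.12 (cv2) and the standard library are available. Lean on these libraries where they do the work, as an engineer would, in place of code of your own. Each camera call takes 0.05 s, during which the arm holds its last target.

## Working session

There is one attempt and no reset: what is moved stays moved. The work goes in short steps, each a Python script; the robot and the scene stay as the last script left them, time stands still between calls to the robot, and variables do not carry over. Pictures are saved under pics/ and viewed, and the job is handed in when it is done.

```bash
ls; mkdir -p pics; python3 - <<'E'
from bench import *
import cv2,numpy as np
for n in ["scene","top","wrist"]:
    d=get_image(n); cv2.imwrite(f"pics/{n}0.png",d["frame"]); np.savez(f"{n}0.npz",**d)
    print(n,d["camera_matrix"].tolist(),np.round(d["view"],4).tolist(),[k for k in d])
print(state())
E
```

```text
pics
scene [[403.73987048221437, 0.0, 251.60593259704473], [0.0, 403.73987048221437, 193.85202366392025], [0.0, 0.0, 1.0]] [[0.7807, -0.6249, -0.0089, -0.3959], [0.4492, 0.5512, 0.7031, -0.2876], [-0.4345, -0.5529, 0.711, -1.0136], [0.0, 0.0, 0.0, 1.0]] ['frame', 'depth', 'camera_matrix', 'view']
top [[372.72294115203516, 0.0, 253.9071047002485], [0.0, 372.72294115203516, 186.90916855020592], [0.0, 0.0, 1.0]] [[-0.011, -0.9997, -0.0233, 0.0358], [0.9822, -0.0151, 0.1875, -0.4987], [-0.1878, -0.0208, 0.982, -0.8469], [0.0, 0.0, 0.0, 1.0]] ['frame', 'depth', 'camera_matrix', 'view']
wrist [[297.3186396354542, 0.0, 255.64330622652494], [0.0, 297.3186396354542, 188.57692326502803], [0.0, 0.0, 1.0]] [[0.4362, 0.8998, -0.002, -0.5992], [-0.8674, 0.4199, -0.267, 0.0319], [-0.2394, 0.1182, 0.9637, -0.3891], [0.0, 0.0, 0.0, 1.0]] ['frame', 'depth', 'camera_matrix', 'view']
{'time': 0.15, 'joint_pos': array([ 1.06231883e+00,  9.16675735e-02,  1.23160744e+00, -1.96833896e-05,
        1.81979251e+00, -5.67184661e-02]), 'dq': array([-0.00030831, -0.00113965, -0.00232672, -0.00156819, -0.00040881,
       -0.00159947]), 'joint_torque': array([ 1.02482594e-03, -4.47051501e+01, -4.06902981e+01,  6.98380941e-02,
        2.75167526e-02, -1.24213011e-04]), 'ee_pos': array([0.26184295, 0.53961375, 0.22977863]), 'ee_rot': array([-1.96474414e-04,  2.23965919e-01,  9.74596698e-01, -7.10848096e-04]), 'ft_force': array([-0.01351734,  0.40332791, -0.70654359]), 'moment': array([ 0.03286389, -0.03734027, -0.00233201]), 'finger_gap': 0.08782813596959747}
```

View pics/scene0.png

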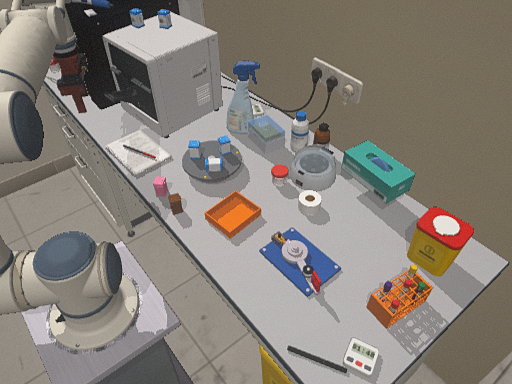

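View pics/top0.png

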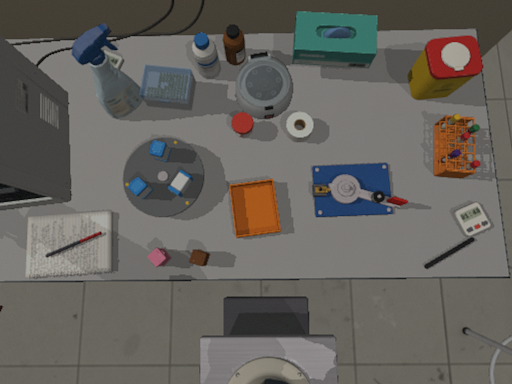

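View pics/wrist0.png

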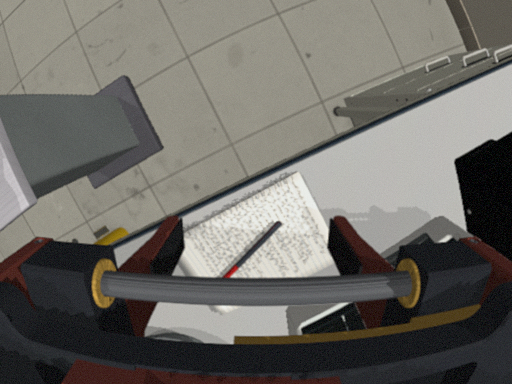

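The tipped cartridge looks to be at top (180,183), since it shows a white side with blue at one end. The other candidates are the standing cartridges at (158,149) and (138,187), the pink one at (158,257), the brown one at (199,257), and two on the cabinet at scene (137,18) and (164,18). I'll check the choice in a crop and measure it.

```bash
cat > h.py <<'E'
import numpy as np,cv2
def cloud(d):
    K=d["camera_matrix"];V=d["view"];z=d["depth"].astype(float)
    v,u=np.mgrid[:z.shape[0],:z.shape[1]]
    X=(u-K[0,2])/K[0,0]*z; Y=-(v-K[1,2])/K[1,1]*z
    P=np.stack([X,Y,-z,np.ones_like(z)],-1)
    W=P@np.linalg.inv(V).T
    W[z==0]=np.nan
    return W[...,:3]
def proj(d,p):
    K=d["camera_matrix"];q=d["view"]@np.append(p,1.)
    return K[0,0]*q[0]/-q[2]+K[0,2],K[1,1]*-q[1]/-q[2]+K[1,2]
def crop(im,x0,y0,x1,y1,s,name):
    cv2.imwrite(name,cv2.resize(im[y0:y1,x0:x1],None,fx=s,fy=s,interpolation=cv2.INTER_CUBIC))
E
python3 - <<'E'
from h import *
t=dict(np.load("top0.npz"));s=dict(np.load("scene0.npz"))
a=cv2.resize(t["frame"][130:225,115:215],None,fx=4,fy=4,interpolation=cv2.INTER_CUBIC)
b=cv2.resize(s["frame"][130:190,175:250],(475,380),interpolation=cv2.INTER_CUBIC)
c=np.hstack([a[:380,:],b])[:, :800]; cv2.imwrite("pics/crop1.png",c)
crop(t["frame"],300,150,420,230,6,"pics/crop2.png")
for n,d in(("top",t),("scene",s)):
    W=cloud(d)
    pts={"top":[(180,183),(158,149),(138,187),(163,177),(128,200),(255,208),(397,201),(345,187),(242,123),(300,125)],"scene":[(213,163),(224,145),(194,150),(212,158),(233,213),(316,284),(294,250),(280,172),(310,202)]}[n]
    for p in pts: print(n,p,np.round(W[p[1],p[0]],3))
E
```

```text
top (180, 183) [0.505 0.201 0.077]
top (158, 149) [0.583 0.25  0.098]
top (138, 187) [0.494 0.293 0.096]
top (163, 177) [0.527 0.25  0.046]
top (128, 200) [ 0.48   0.351 -0.004]
top (255, 208) [0.454 0.028 0.005]
top (397, 201) [ 0.458 -0.303  0.064]
top (345, 187) [ 0.497 -0.19   0.041]
top (242, 123) [0.66  0.057 0.052]
top (300, 125) [ 0.672 -0.092 -0.003]
scene (213, 163) [0.503 0.19  0.078]
scene (224, 145) [0.581 0.238 0.082]
scene (194, 150) [0.49  0.279 0.081]
scene (212, 158) [0.513 0.21  0.08 ]
scene (233, 213) [0.462 0.035 0.003]
scene (316, 284) [ 0.455 -0.32   0.052]
scene (294, 250) [ 0.493 -0.201  0.036]
scene (280, 172) [0.658 0.043 0.054]
scene (310, 202) [ 0.648 -0.104  0.042]
```

View pics/crop1.png

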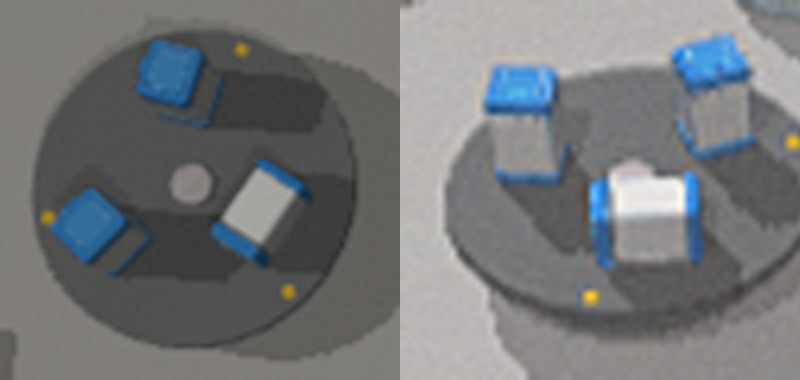

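View pics/crop2.png

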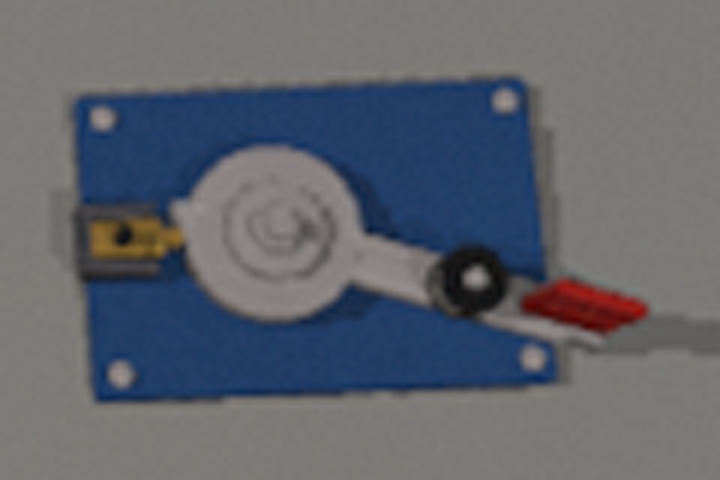

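The crop confirms it. The tipped cartridge is the one with a white side at top (180,183), with its long axis roughly tangential, and the other two stand with their lids up. Next I'll fit accurate poses from the point clouds.

```bash
python3 - <<'E'
from h import *
for n in ("top","scene"):
    d=dict(np.load(n+"0.npz")); W=cloud(d); F=d["frame"]; hsv=cv2.cvtColor(F,cv2.COLOR_BGR2HSV); H,S,V=hsv[...,0].astype(int),hsv[...,1],hsv[...,2]
    x,y,z=W[...,0],W[...,1],W[...,2]
    def fit(m,name):
        P=W[m]
        if len(P)<5: print(n,name,len(P));return
        r=cv2.minAreaRect((P[:,:2]*1000).astype(np.float32))
        print(n,name,len(P),"rect c",np.round(r[0],1),"size",np.round(r[1],1),"ang",round(r[2],1),"z med",np.round(np.median(P[:,2]),3),"pca",end=" ")
        c=P[:,:2].mean(0);w,v=np.linalg.eigh(np.cov((P[:,:2]-c).T)); print(np.round(np.degrees(np.arctan2(v[1,1],v[0,1])),1),"mean",np.round(c,4))
    near=lambda cx,cy,r:np.hypot(x-cx,y-cy)<r
    fit(near(.503,.203,.05)&(z>.073)&(z<.086),"tipped top")
    fit(near(.503,.203,.05)&(z>.052)&(z<.09),"tipped all")
    fit(near(.527,.25,.125)&(z>.037)&(z<.0435),"platter")
    fit(near(.527,.25,.02)&(z>.0435)&(z<.052),"hub")
    org=(H>5)&(H<18)&(S>180)
    fit(org&near(.46,.03,.12)&(z>.02)&(z<.036),"tray rim"); fit(org&near(.46,.03,.12),"tray all")
    red=((H<6)|(H>174))&(S>150)
    fit(red&near(.455,-.31,.06)&(z>.06),"tab top"); fit(red&near(.455,-.31,.06)&(z>.04),"tab")
    fit((H>100)&(H<125)&(S>120)&near(.49,-.2,.15)&(z<.02),"plate")
    fit((V<70)&near(.47,-.26,.05)&(z>.02)&(z<.06),"roller")
    fit(near(.497,-.19,.045)&(z>.025)&(z<.06),"pivot disc")
E
```

```text
top tipped top 282 rect c [509.4 204.2] size [31.2 54.5] ang 56.4 z med 0.076 pca 147.5 mean [0.5094 0.2042]
top tipped all 355 rect c [509.5 204.7] size [33.2 55.2] ang 55.5 z med 0.076 pca 148.5 mean [0.508  0.2027]
top platter 3514 rect c [531.9 252.4] size [198.5 198. ] ang 23.5 z med 0.041 pca 178.7 mean [0.5282 0.2505]
top hub 86 rect c [526.4 251.7] size [33.1 31.8] ang 2.1 z med 0.045 pca -154.9 mean [0.5302 0.2508]
top tray rim 265 rect c [452.3  29.3] size [127.2 107.5] ang 7.1 z med 0.029 pca -174.2 mean [0.4451 0.0225]
top tray all 2325 rect c [452.3  29.3] size [127.3 107.5] ang 7.1 z med 0.004 pca -172.3 mean [0.4537 0.0296]
top tab top 53 rect c [ 459.9 -306.1] size [33.9  6.4] ang 71.0 z med 0.069 pca 73.3 mean [ 0.4602 -0.3048]
top tab 84 rect c [ 460.  -305.7] size [34.6  6.4] ang 71.0 z med 0.064 pca 72.4 mean [ 0.4596 -0.3045]
top plate 2463 rect c [ 496.9 -213.4] size [127.6 189.3] ang 1.6 z med 0.009 pca 100.3 mean [ 0.4971 -0.2151]
top roller 107 rect c [ 473.9 -276.3] size [25.  43.5] ang 2.2 z med 0.041 pca 107.8 mean [ 0.4728 -0.267 ]
top pivot disc 522 rect
[... 596 characters left out ...]
0.029 pca -173.6 mean [0.4518 0.0172]
scene tray all 1053 rect c [453.5  25.3] size [130.8 112.3] ang 7.2 z med 0.006 pca -166.9 mean [0.4571 0.0288]
scene tab top 47 rect c [ 461.  -313.4] size [35.1  7.5] ang 74.9 z med 0.071 pca 73.6 mean [ 0.4602 -0.3139]
scene tab 77 rect c [ 460.9 -313.4] size [35.1  7.6] ang 73.1 z med 0.067 pca 74.6 mean [ 0.4595 -0.3139]
scene plate 1604 rect c [ 498.2 -218.1] size [130.4 188.5] ang 1.7 z med 0.011 pca 108.2 mean [ 0.495  -0.2286]
scene roller 53 rect c [ 474.4 -272.8] size [25.8 23.2] ang 8.6 z med 0.045 pca 166.6 mean [ 0.4735 -0.2733]
scene pivot disc 451 rect c [ 494.7 -191.6] size [71.  84.3] ang 37.1 z med 0.028 pca 86.4 mean [ 0.4968 -0.1961]
```

```bash
cat >> h.py <<'E'
from scipy.spatial.transform import Rotation as Ro
def q_down(deg):  # tool pointing down, jaw axis (tool y) at deg in world xy
    a=np.radians(deg); yv=np.array([np.cos(a),np.sin(a),0]); zv=np.array([0,0,-1.]); xv=np.cross(yv,zv)
    q=Ro.from_matrix(np.stack([xv,yv,zv],1)).as_quat(); return np.array([q[3],q[0],q[1],q[2]])
def fish(d):
    K=d["camera_matrix"];z=d["depth"].astype(float);v,u=np.mgrid[:z.shape[0],:z.shape[1]]
    a=(u-K[0,2])/K[0,0];b=(v-K[1,2])/K[1,1];r=np.hypot(a,b)+1e-9
    t=np.tan(np.minimum(r,1.5))/r
    P=np.stack([a*t*z,-b*t*z,-z,np.ones_like(z)],-1);W=P@np.linalg.inv(d["view"]).T;W[z==0]=np.nan
    return W[...,:3]
E
python3 - <<'E'
from h import *
from bench import *
P=np.concatenate([cloud(dict(np.load(n+"0.npz"))).reshape(-1,3) for n in("top","scene")])
P=P[np.isfinite(P).all(1)]
m=(P[:,2]>.1)&(P[:,1]>.25)&(P[:,1]<.9)&(P[:,0]>.1)&(P[:,0]<.9)
Q=P[m]; 
for y0 in np.arange(.25,.7,.05):
    q=Q[(Q[:,1]>=y0)&(Q[:,1]<y0+.05)]
    if len(q): print(round(y0,2),"minx",q[:,0].min().round(3),"zmax",q[:,2].max().round(2),"r min",np.hypot(q[:,0],q[:,1]).min().round(3),len(q))
for ang in (57,237):
    q=q_down(ang); print(ang,q.round(3),[None if (j:=inverse_kinematics([.51,.2015,z],q)) is None else np.round(j,2) for z in (.2,.058)])
E
```

```text
0.25 minx 0.101 zmax 0.58 r min 0.272 663
0.3 minx 0.103 zmax 0.58 r min 0.319 2680
0.35 minx 0.115 zmax 0.57 r min 0.375 1934
0.4 minx 0.125 zmax 0.57 r min 0.42 249
0.45 minx 0.164 zmax 0.56 r min 0.487 6232
0.5 minx 0.179 zmax 0.56 r min 0.532 7820
0.55 minx 0.221 zmax 0.53 r min 0.594 1201
0.6 minx 0.316 zmax 0.38 r min 0.679 1105
0.65 minx 0.371 zmax 0.38 r min 0.752 1075
57 [0.    0.284 0.959 0.   ] [array([ 0.31, -0.05,  1.43, -0.  ,  1.76, -0.68]), array([ 0.31, -0.01,  1.64, -0.  ,  1.51, -0.68])]
237 [ 0.     0.959 -0.284  0.   ] [array([ 0.31, -0.05,  1.43, -0.  ,  1.76,  2.46]), array([ 0.31, -0.01,  1.64, -0.  ,  1.51,  2.46])]
```

```bash
python3 - <<'E'
from h import *
s=cloud(dict(np.load("scene0.npz")));t=cloud(dict(np.load("top0.npz")))
for p in [(158,122),(150,80),(112,60),(165,126),(216,60),(214,90)]: print(p,s[p[1],p[0]].round(3))
for p in [(68,195),(60,150),(40,60),(20,190),(60,100)]: print("t",p,t[p[1],p[0]].round(3))
E
python3 - <<'E'
from h import *
from bench import *
move_l([.2,.41,.25],speed=.25)
move_to([.51,.2015,.19],q_down(57))
d=get_image("wrist");cv2.imwrite("pics/w1.png",d["frame"]);np.savez("w1.npz",**d)
st=state();print(st["time"],st["ee_pos"].round(4))
W=fish(d);x,y,z=W[...,0],W[...,1],W[...,2]
m=(np.hypot(x-.51,y-.2)<.05)&(z>.072)&(z<.086)
P=W[m];r=cv2.minAreaRect((P[:,:2]*1000).astype(np.float32));print(len(P),r,np.nanmedian(P[:,2]))
m=(np.hypot(x-.53,y-.25)<.12)&(z>.037)&(z<.0435)
P=W[m];r=cv2.minAreaRect((P[:,:2]*1000).astype(np.float32));print(len(P),r)
E
```

```text
(158, 122) [0.477 0.494 0.081]
(150, 80) [0.477 0.487 0.249]
(112, 60) [0.456 0.743 0.225]
(165, 126) [0.496 0.485 0.059]
(216, 60) [0.752 0.51  0.22 ]
(214, 90) [0.736 0.514 0.101]
t (68, 195) [0.489 0.487 0.033]
t (60, 150) [0.595 0.501 0.062]
t (40, 60) [0.852 0.592 0.034]
t (20, 190) [0.48  0.528 0.153]
t (60, 100) [0.728 0.515 0.056]
2.3417 [0.5096 0.2027 0.1904]
1820 ((508.47161865234375, 201.9908447265625), (31.78278160095215, 55.657928466796875), 56.58921813964844) 0.07521792525531043
19574 ((529.2335205078125, 249.99041748046875), (199.31600952148438, 196.35433959960938), 89.8641357421875)
```

View pics/w1.png

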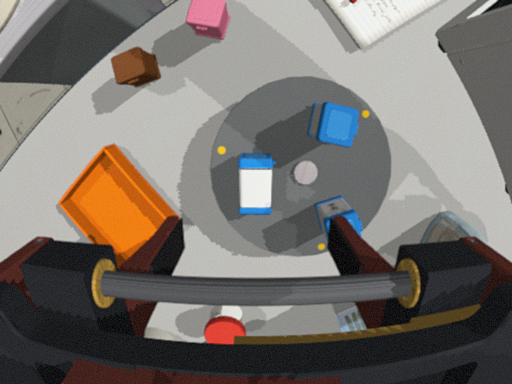

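The wrist view shows the tipped cartridge at (256,183), aligned with the jaws. All three cameras agree on its centre (0.5085, 0.202), with a fitted size of 32×56. I'll grasp and lift it.

```bash
python3 - <<'E'
from h import *
from bench import *
q=q_down(56.6)
move_l([.5085,.202,.10],speed=.15,orientation=q)
move_l([.5085,.202,.060],speed=.05)
st=state();print(st["ee_pos"].round(4),st["ft_force"].round(2))
close();hold(.2)
st=state();print(st["finger_gap"],st["ee_pos"].round(4),st["ft_force"].round(2))
move_l([.5085,.202,.19],speed=.12)
hold(.2)
d=get_image("wrist");cv2.imwrite("pics/w2.png",d["frame"]);np.savez("w2.npz",**d)
st=state();print(st["time"],st["finger_gap"],st["ee_pos"].round(4),st["ft_force"].round(2))
E
```

```text
[0.5087 0.2021 0.0604] [-0.22 -0.09 -0.82]
0.03154371090153406 [0.5085 0.202  0.06  ] [ 0.41  0.41 -0.31]
6.625 0.03188927900960384 [0.5083 0.2019 0.1894] [ 0.08  0.5  -0.41]
```

View pics/w2.png

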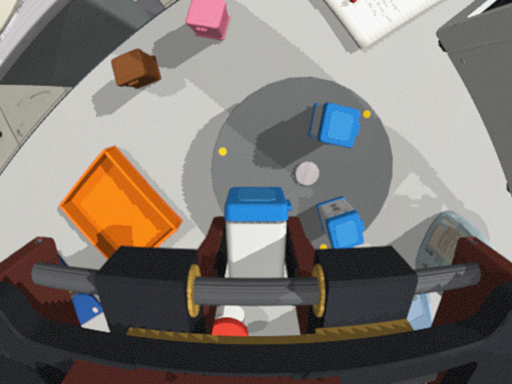

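The cartridge is held level and both standing cartridges are upright. I'll refine the tray position from the wrist clouds, then place it with the jaws toward the tray's diagonal so the fingers can open clear of the walls.

```bash
python3 - <<'E'
from h import *
from bench import *
for n in("w1","w2"):
    d=dict(np.load(n+".npz"));W=fish(d);h=cv2.cvtColor(d["frame"],cv2.COLOR_BGR2HSV);H=h[...,0].astype(int)
    m=(H>5)&(H<18)&(h[...,1]>170)&(np.hypot(W[...,0]-.46,W[...,1]-.03)<.1)
    P=W[m];print(n,cv2.minAreaRect((P[:,:2]*1000).astype(np.float32)),len(P))
q=q_down(42)
move_l([.453,.027,.16],speed=.2,orientation=q)
d=get_image("wrist");cv2.imwrite("pics/w3.png",d["frame"]);np.savez("w3.npz",**d)
W=fish(d);h=cv2.cvtColor(d["frame"],cv2.COLOR_BGR2HSV);H=h[...,0].astype(int)
m=(H>5)&(H<18)&(h[...,1]>170)&(np.hypot(W[...,0]-.46,W[...,1]-.03)<.1)
P=W[m];print(cv2.minAreaRect((P[:,:2]*1000).astype(np.float32)),len(P))
st=state();print(st["time"],st["finger_gap"],st["ee_pos"].round(4),st["ft_force"].round(2))
E
```

```text
w1 ((451.44281005859375, 28.147422790527344), (126.0571517944336, 111.17864990234375), 7.335566520690918) 7259
w2 ((452.4570617675781, 28.15616226196289), (128.20811462402344, 110.66268157958984), 7.271140098571777) 7519
((447.3622741699219, 32.78832244873047), (163.76919555664062, 114.50225830078125), 16.395849227905273) 10545
7.7583 0.03180002228379363 [0.4532 0.0277 0.1602] [ 0.65  0.09 -0.34]
```

View pics/w3.png

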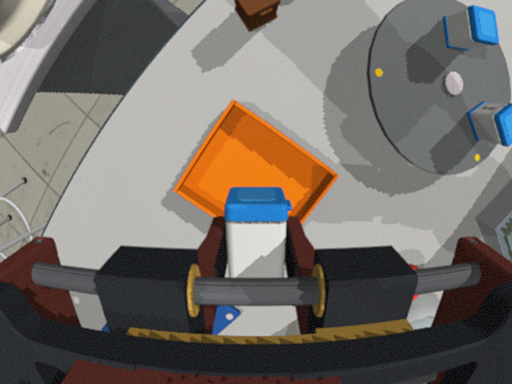

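Four fits put the tray centre at about (0.4525, 0.028) and 7.2°. I'm dropping the last, oversized fit because the view was contaminated. I'll lower until it touches, release and retreat.

```bash
python3 - <<'E'
from h import *
from bench import *
q=q_down(42)
move_l([.4525,.028,.06],speed=.12,orientation=q)
move_l([.4525,.028,.025],speed=.04)
f0=state()["ft_force"][2]; z=.025
while z>.0205:
    z-=.0007; move_l([.4525,.028,z],speed=.03); f=state()["ft_force"][2]
    if abs(f-f0)>1.5: break
print(z,f0,f,state()["ee_pos"])
gripper_open(); hold(.2); print(state()["finger_gap"],state()["ft_force"].round(2))
move_l([.4525,.028,.16],speed=.12); hold(.3)
d=get_image("wrist");cv2.imwrite("pics/w4.png",d["frame"])
d=get_image("top");cv2.imwrite("pics/t4.png",d["frame"]);np.savez("t4.npz",**d)
W=cloud(d);m=(np.hypot(W[...,0]-.4525,W[...,1]-.028)<.045)
print(state()["time"])
E
```

```text
0.021500000000000005 0.48958637501863767 3.2273347083425503 [0.45259647 0.02800199 0.02192543]
0.08774758866801799 [ 0.32  0.01 -0.26]
13.9083
```

View pics/w4.png

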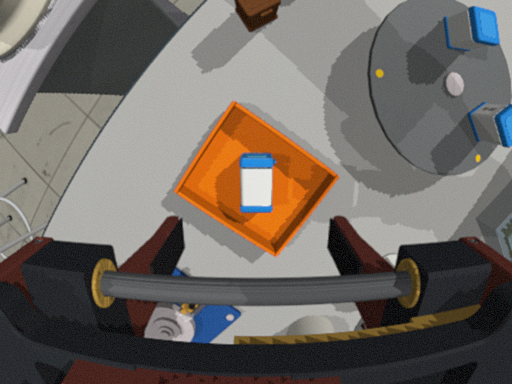

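The cartridge lies centred in the tray at (256,183), released. Next I'll hover over the tab with the jaws across it.

```bash
python3 - <<'E'
from h import *
from bench import *
a=-107
for off in(90,-90):
  for t in (0,.3,.58):
    ang=a+off+np.degrees(t); r=np.radians(a)+t
    p=np.array([.495,-.1945])+.12*np.array([np.cos(r),np.sin(r)])
    j=inverse_kinematics([*p,.056],q_down(ang)); print(off,t,p.round(3),None if j is None else np.round(j,2))
move_l([.4525,-.1,.2],speed=.25,orientation=q_down(-17+45))
move_to([.46,-.3095,.20],q_down(-17))
hold(.1)
d=get_image("wrist");cv2.imwrite("pics/w5.png",d["frame"]);np.savez("w5.npz",**d)
W=fish(d);h=cv2.cvtColor(d["frame"],cv2.COLOR_BGR2HSV);H=h[...,0].astype(int)
x,y,z=W[...,0],W[...,1],W[...,2]
red=((H<6)|(H>174))&(h[...,1]>140)&(np.hypot(x-.46,y+.31)<.05)
for zz in(.035,.055,.063):
    P=W[red&(z>zz)];print(zz,cv2.minAreaRect((P[:,:2]*1000).astype(np.float32)),len(P),np.median(P[:,2]),P[:,:2].mean(0))
m=(h[...,2]<80)&(np.hypot(x-.473,y+.27)<.03)&(z>.03);P=W[m];print("roller",P.mean(0) if len(P) else 0,len(P))
print(state()["time"],state()["ee_pos"].round(4),state()["joint_pos"].round(2))
E
```

```text
90 0 [ 0.46  -0.309] [-0.65  0.01  1.63 -0.    1.51 -0.36]
90 0.3 [ 0.495 -0.314] [-0.62  0.09  1.54 -0.    1.51 -0.63]
90 0.58 [ 0.529 -0.31 ] [-0.59  0.16  1.47 -0.    1.52 -0.87]
-90 0 [ 0.46  -0.309] None
-90 0.3 [ 0.495 -0.314] [-0.62  0.09  1.54 -0.    1.51  2.51]
-90 0.58 [ 0.529 -0.31 ] [-0.59  0.16  1.47 -0.    1.52  2.27]
0.035 ((461.54254150390625, -305.3044738769531), (42.925315856933594, 96.13636779785156), 74.19491577148438) 1887 0.26596061960345 [ 0.46035835 -0.29695257]
0.055 ((461.54254150390625, -305.3044738769531), (42.925315856933594, 96.13636779785156), 74.19491577148438) 1863 0.2664857711577994 [ 0.46028114 -0.29699596]
0.063 ((461.54254150390625, -305.3044738769531), (42.925315856933594, 96.13636779785156), 74.19491577148438) 1842 0.26694023445840154 [ 0.46021467 -0.29696838]
roller [ 0.46893436 -0.28495927  0.29458826] 11081
15.5917 [ 0.4607 -0.3077  0.2004] [-0.65 -0.04  1.41  0.    1.76 -0.36]
```

View pics/w5.png

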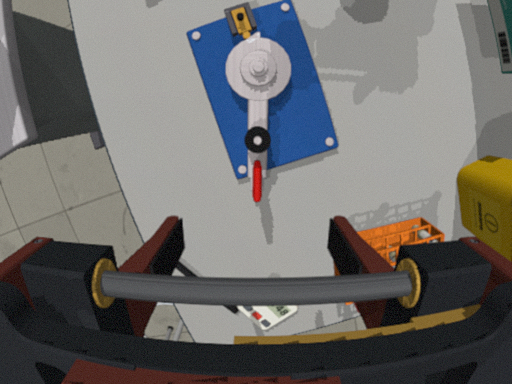

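```bash
python3 - <<'E'
from h import *
d=dict(np.load("w5.npz"));W=fish(d);h=cv2.cvtColor(d["frame"],cv2.COLOR_BGR2HSV);H=h[...,0].astype(int)
x,y,z=W[...,0],W[...,1],W[...,2]
red=((H<6)|(H>174))&(h[...,1]>140)&(np.hypot(x-.46,y+.31)<.05)&(z<.08)
for zz in(.035,.055,.063):
    P=W[red&(z>zz)];print(zz,cv2.minAreaRect((P[:,:2]*1000).astype(np.float32)),len(P),np.median(P[:,2]),P[:,:2].mean(0))
m=(h[...,2]<70)&(np.hypot(x-.473,y+.27)<.025)&(z>.03)&(z<.06);print("roller",cv2.minEnclosingCircle((W[m][:,:2]*1000).astype(np.float32)),m.sum())
m=(np.hypot(x-.495,y+.193)<.05)&(z>.02)&(z<.036);
print("disc",cv2.minEnclosingCircle((W[m][:,:2]*1000).astype(np.float32)),np.median(W[m],0))
m=(np.hypot(x-.495,y+.193)<.03)&(z>.036)&(z<.06);
print("hub",cv2.minEnclosingCircle((W[m][:,:2]*1000).astype(np.float32)),np.median(W[m],0))
E
```

```text
0.035 ((461.1884460449219, -309.3366394042969), (34.919044494628906, 8.22203540802002), 72.58790588378906) 312 0.06887226059910201 [ 0.46171783 -0.30683954]
0.055 ((461.2173767089844, -309.44232177734375), (34.75442123413086, 8.105813980102539), 73.1176528930664) 288 0.06899711146412077 [ 0.46133171 -0.30794416]
0.063 ((460.6388854980469, -309.36822509765625), (34.57206726074219, 7.028436660766602), 73.33972930908203) 267 0.06909811524142839 [ 0.46095575 -0.30861494]
roller ((473.6744689941406, -269.82220458984375), 13.686667442321777) 456
disc ((495.1335754394531, -193.06146240234375), 49.9343147277832) [ 0.49469328 -0.19679199  0.02490671]
hub ((496.39678955078125, -196.7454833984375), 7.1583123207092285) [ 0.49640021 -0.19596798  0.03948036]
```

All the fits agree: pivot (0.496, −0.195), tab (0.461, −0.309), arm at −106.8°. I'll pinch the tab and swing it along the arc.

```bash
python3 - <<'E'
from h import *
from bench import *
c=np.array([.496,-.195]);a0=-106.8
def pose(t):
    r=np.radians(a0)+t; return [*(c+.12*np.array([np.cos(r),np.sin(r)])),.056],q_down(a0+90+np.degrees(t))
p,q=pose(0)
move_l([p[0],p[1],.10],speed=.15,orientation=q)
move_l(p,speed=.06)
st=state();print(st["ee_pos"].round(4),st["ft_force"].round(2))
close();hold(.2);st=state();print("gap",st["finger_gap"],st["ft_force"].round(2),st["moment"].round(2))
if .004<st["finger_gap"]<.014:
    for t in np.linspace(.0,.57,11)[1:]:
        p,q=pose(t);move_l(p,speed=.04,orientation=q)
        s=state();e=s["ee_pos"][:2]-c;f=s["ft_force"];r=np.arctan2(e[1],e[0])
        print(round(t,3),"ang",round(r-np.radians(a0),3),"R",round(np.hypot(*e),4),"Ft",round(-f[0]*-np.sin(r)-f[1]*np.cos(r),1),f.round(1),round(s["finger_gap"],4))
hold(.3)
for n in("wrist","top","scene"):
    d=get_image(n);cv2.imwrite(f"pics/{n}6.png",d["frame"]);np.savez(f"{n}6.npz",**d)
print(state()["time"])
E
```

```text
[ 0.4615 -0.31    0.0564] [ 0.01 -0.36 -0.5 ]
gap 0.007815473774410003 [0.51 0.61 0.03] [-0.04  0.04 -0.31]
0.057 ang 0.055 R 0.1201 Ft 2.3 [-2.2  0.8  2.2] 0.0079
0.114 ang 0.111 R 0.1201 Ft 3.0 [-2.9  0.4  2.1] 0.0081
0.171 ang 0.168 R 0.1202 Ft 3.3 [-3.3 -0.2  1.7] 0.008
0.228 ang 0.225 R 0.1203 Ft 4.4 [-4.6 -1.8  1.7] 0.0076
0.285 ang 0.283 R 0.1203 Ft 5.7 [-5.7 -2.3  0.5] 0.0078
0.342 ang 0.34 R 0.1203 Ft 4.4 [-4.3 -3.2  1. ] 0.0078
0.399 ang 0.4 R 0.1204 Ft 2.1 [-1.7 -4.  -0.5] 0.008
0.456 ang 0.454 R 0.1204 Ft 4.4 [-3.6 -5.1  0. ] 0.008
0.513 ang 0.508 R 0.1205 Ft 5.1 [-4.4 -4.   0.7] 0.0077
0.57 ang 0.563 R 0.1205 Ft 6.0 [-5.  -4.5  0. ] 0.0079
22.3917
```

```bash
python3 - <<'E'
from h import *
w=cv2.imread("pics/wrist6.png");t=cv2.imread("pics/top6.png");s=cv2.imread("pics/scene6.png")
A=cv2.resize(t[150:230,300:420],(600,400),interpolation=cv2.INTER_CUBIC)
cv2.imwrite("pics/c6.png",A)
d=dict(np.load("wrist6.npz"));W=fish(d);h=cv2.cvtColor(d["frame"],cv2.COLOR_BGR2HSV)
x,y,z=W[...,0],W[...,1],W[...,2]
m=(h[...,2]<70)&(np.hypot(x-.508,y+.27)<.035)&(z>.034)&(z<.055);print(m.sum(),cv2.minEnclosingCircle((W[m][:,:2]*1000).astype(np.float32)) if m.sum() else 0)
from bench import *
st=state();print(st["moment"],st["ft_force"])
E
```

```text
1577 ((516.2869262695312, -270.5637512207031), 14.063048362731934)
[-0.88494101  0.79017759 -0.40007467] [-4.31631368 -5.79419653  0.6712698 ]
```

View pics/wrist6.png

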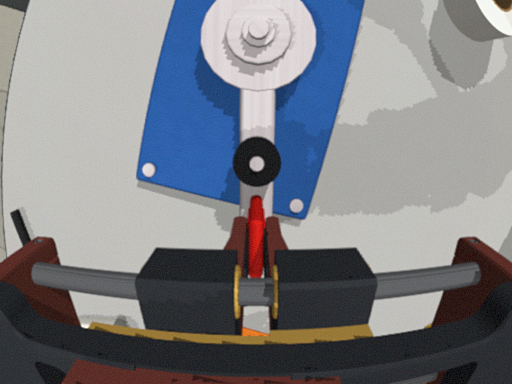

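View pics/scene6.png

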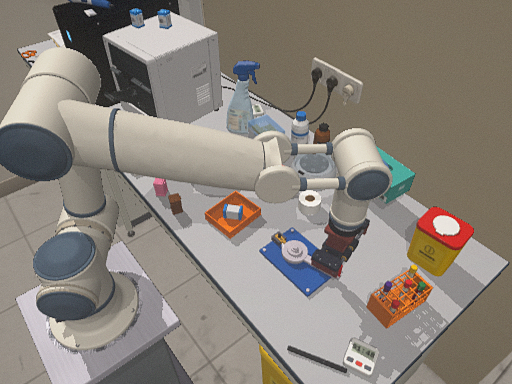

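View pics/c6.png

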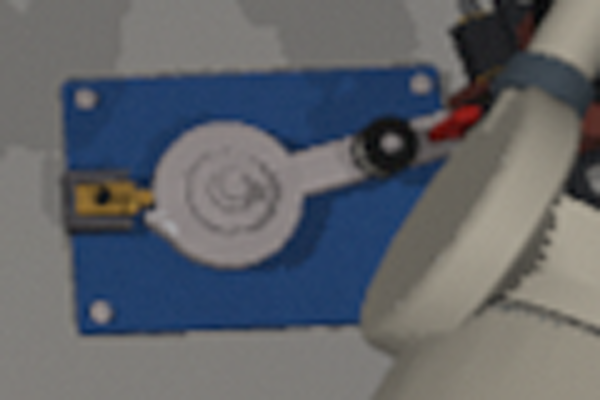

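The roller sits at an arm angle of about 0.555 rad. The tooth has passed the pawl, and the cartridge is still in the tray. I'll add a little margin to about 0.585 and check the pawl height, cartridge and bystanders before handing in.

```bash
python3 - <<'E'
from h import *
from bench import *
c=np.array([.496,-.195]);a0=-106.8;t=.59
r=np.radians(a0)+t
move_l([*(c+.12*np.array([np.cos(r),np.sin(r)])),.056],speed=.03,orientation=q_down(a0+90+np.degrees(t)))
hold(.3)
for n in("wrist","top","scene"):
    d=get_image(n);cv2.imwrite(f"pics/{n}7.png",d["frame"]);np.savez(f"{n}7.npz",**d)
    if n=="wrist":
        W=fish(d);h=cv2.cvtColor(d["frame"],cv2.COLOR_BGR2HSV);x,y,z=W[...,0],W[...,1],W[...,2]
        m=(h[...,2]<70)&(np.hypot(x-.515,y+.27)<.03)&(z>.034)&(z<.055)
        (u,v),R=cv2.minEnclosingCircle((W[m][:,:2]*1000).astype(np.float32));print("roller",u,v,R,"angle",np.arctan2(v+195,u-496)-np.radians(a0))
st=state();e=st["ee_pos"][:2]-c;print("ee ang",np.arctan2(e[1],e[0])-np.radians(a0),st["finger_gap"],st["ft_force"],st["time"])
T0=dict(np.load("top0.npz"));T1=dict(np.load("top7.npz"))
A,B=cloud(T0),cloud(T1)
for nm,(p,q,r_,s_) in dict(pawl=(314,184,330,194),cup=(236,117,248,129),roll=(288,114,312,138)).items():
    print(nm,np.round([np.nanmedian(A[q:s_,p:r_,2]),np.nanmedian(B[q:s_,p:r_,2]),np.nanmax(A[q:s_,p:r_,2]),np.nanmax(B[q:s_,p:r_,2])],4),"pix diff",np.abs(T0["frame"][q:s_,p:r_].astype(int)-T1["frame"][q:s_,p:r_]).mean().round(1))
cv2.imwrite("pics/t7.png",T1["frame"])
E
```

```text
roller 517.9608154296875 -270.1695251464844 14.05213737487793 angle 0.5774552794865309
ee ang 0.5823512657037921 0.007935007615419548 [-4.54415198 -5.65994378 -0.3918032 ] 23.0917
pawl [0.0252 0.0252 0.0382 0.0363] pix diff 4.5
cup [0.0531 0.053  0.0567 0.0565] pix diff 1.7
roll [0.0384 0.0384 0.0431 0.0443] pix diff 5.1
```

View pics/t7.png

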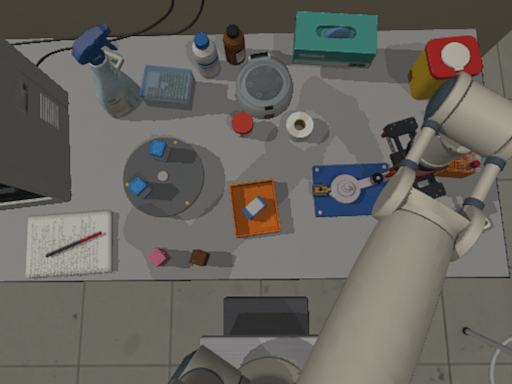

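The final view shows the cartridge in the tray at (255,208), both standing cartridges upright at (158,149) and (138,187), and the cup and label roll unmoved. Both angle readings are about 0.58 and the pawl is at its starting height, so I'm handing in.

```bash
python3 -c "
from bench import *
job_done()
s=state();print(s['time'],s['finger_gap'],s['ee_pos'],s['ft_force'])"
```

```text
the job is handed in; nothing more can be done
the job is handed in; nothing more can be done
```

I handed the job in at about 23 s on the robot's clock, with the tipped cartridge in the reject tray and the tensioner arm still held back by its tab. No verdict was reported.

**What I did:** I grasped the tipped cartridge across its 32 mm side and lifted it clear. I lowered it into the middle of the tray until it touched (about 3 N) and only then let go. Then I pinched the red tab (7.9 mm gap) and swung it along its arc past the click.

**Last checks:**
- **Tensioner arm:** the angle is 0.577 rad from the roller in the wrist image and 0.582 rad from the tool position, against the required 0.50.
- **Pawl:** its median depth reading is the same as at the start (25.2 mm), so it appears to have dropped in. The top camera resolves about 2 mm per pixel, so this is only a rough check.
- **Other objects:** both standing cartridges are upright on the platter. The cup and the label roll are where they were, and the cartridge lies in the middle of the tray.

**Disagreements:**
- The scene and top cameras differed by 4–8 mm in y. I averaged them or used close wrist views instead.
- One wrist fit of the tray was contaminated, so I dropped it.
- The push force from the wrist sensor was about 6–7 N, lower than the roughly 9 N I expected. The drop near 0.40 rad also came before the stated click at 0.46. I put the lower force down to the pinch carrying part of the load as a twist, but I didn't confirm that, and I didn't look into the early drop.

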